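Repack the staple refill tray and slide its lid shut

TASK

A rubber stamp has been left standing in one of the three bays of the refill tray and keeps the sliding lid from closing. Stand the stamp upright on top of its closed ink pad and lay the loose box of staples flat in the bay the stamp was in, leaving the other two bays as they are. Then, with nothing standing above the rim, slide the lid fully shut over all three bays, without forcing it against anything.

Things in the scene. Friction and masses are not known exactly. Their poses are not given: they have to be found in the camera images.
- tray: grey metal refill tray, fixed, 86 mm wide (x), 353 mm long (y), 38 mm high (rim). Origin on the worktop, on its centre line, where open well meets closed housing; z up, y from housing to well (to the robot's left). Well, y 0 to 168 mm: three bays along y between 6 mm walls as high as the rim. Housing, y -178 to 0: closed block on which the lid is parked. Lid stop at the well's end, 43 mm high
- bay_a (a point): centre of the floor of the bay next to the lid (tray y 30 mm), axes as the tray's. Every bay is 48 mm wide (y), 78 mm long (x), 34 mm deep from the rim; floor 4 mm above the worktop. The 4 mm walls at its two x ends are only 14 mm high above the worktop, so that fingers can pass over them
- bay_b (a point): centre of the floor of the middle bay (tray y 84 mm), axes as the tray's
- bay_c (a point): centre of the floor of the bay at the end away from the lid (tray y 138 mm), axes as the tray's
- lid (a joint): travel of the blue sliding lid along the tray's +y, in m: 0 parked on the housing, 0.178 fully shut over the three bays at its stop. About 1.5 N moves it; it stays where it is left. Its plate is 92 x 168 x 5 mm, underside 0.5 mm above the rim; anything that stands above the rim blocks it
- lid_grip (a point): middle of the black upright grip bar at the centre of the lid, 58.5 mm above the worktop, axes as the tray's. The bar is 44 mm long (x), 12 mm thick (y, pinch or push it across this) and stands from 43 mm to 68 mm above the worktop
- rubber_stamp_mid (a point): wooden rubber stamp, 60 g; the point is on its upright axis, half-way up (36 mm above its underside). Foot 28 mm (its x) x 58 mm (its y) x 16 mm high, above it a round upright handle up to 24 mm thick, top 73 mm above its underside. Starts standing on the floor of one of the bays, its y along the tray's x
- ink_pad_top (a point): centre of the top of the closed dark blue ink pad, fixed to the worktop, 66 mm (its x) x 98 mm (its y), top 16 mm above the worktop
- staple_box_b_mid (a point): loose box of heavy staples, cream cardboard, 36 mm (its x) x 62 mm (its y) x 31 mm high, about 160 g; the point is its centre. Starts flat on the open worktop; it fits a bay lying flat with its y along the tray's x
- staple_box_a_mid (a point): second box of staples, 40 mm (its x) x 74 mm (its y) x 26 mm high, already flat in a bay; the point is its centre
- staple_remover_mid (a point): claw staple remover, black and bright steel, 39 mm (its x) x 56 mm (its y) x 20 mm high, already lying in a bay; the point is half-way up
Things that resemble listed ones, but are neither listed nor needed, are in the scene too. What is shaped like the part that bears staple_box_b_mid but red is not meant.

How it is judged:
By the outcome, as a careful person would: the job done as asked, in the order asked, and still so for the second after the job is handed in, with the robot touching nothing.
It also fails if it takes over 72 s, if anything falls off the work surface, if the arm or the gripper's body presses on something with over 40 N, if the wrist force passes 120 N, or if a joint passes its speed limit or range.

ROBOT

A 6-joint arm with a two-finger parallel gripper is mounted at the origin on a cart in front of the work surface, level with it; the furniture and walls round the work are solid. World frame = base frame: x ahead of the robot, y to its left, z up, the work surface at z = 0. Lengths are in m, angles in rad, forces in N, time in s.
With the tool pointing down it reaches from about 0.4 to 0.825 m from the base axis. Payload 7 kg.
Tool frame: the origin (TCP) lies at the very end of the fingers, on their centre line; the grasp point (between the pads) lies 19 mm behind it (arm.grip_point_offset is the distance from the TCP to the grasp point, in m); z points along the fingers, y is the line along which they close (so a half turn about z gives the same grasp; the last joint's range is limited). The gripper opens to 88 mm and grips with 3 to 60 N. Pads are 19 mm wide; open, the fingers measure 130 mm over their backs; the gripper's body (78 mm by 193 mm) begins 47 mm behind the grasp point.
Start: joints at [-0.908, 0.359, 0.012, 0, -1.224, -0.288], TCP at [0.247, -0.628, 0.227] pointing down, gripper open.
Joint ranges: [-3.07, 3.07], [-1.43, 2.12], [-1.02, 1.25], [-3.03, 1.67], [-3.05, -0], [-3.03, 3.03]. Speed limits (rad/s): [2.39, 2.39, 3.01, 3.14, 3.14, 3.14].

INTERFACE

Orientations are given as [roll, pitch, yaw] about the fixed x, y, z axes, in that order (R = Rz(yaw) Ry(pitch) Rx(roll)).
In Python, from station import arm, cams gives the robot as it stands.
- The arm moves only by the shell command python3 -m handwheel 'ROWS' [FORCE]. ROWS is JSON, a list that holds one entry, the list of rows, each a list of 7 numbers: the shift along the tool's x, y, z normalised to -1 to 1, where 1 is 0.08 m, then the turn, a rotation vector about the tool's x, y, z normalised to -1 to 1, where 1 is 0.5 rad, then the closure in counts, from 0 (fully open) to 255 (shut). In form: [[[x, y, z, wx, wy, wz, hand], ...]]. A call has 1 to 5 rows; each row is the pose to reach, as a shift and turn from the pose commanded when the call began, along the tool's axes at that moment; what a row does not reach only later rows make up. A row lasts 1/8 s, in which the tool goes at most 62.5 mm and 10.7 degrees, less where a joint would pass 70% of its speed; a pose out of reach is approached as far as the arm can. A call with a number of a shift or a turn outside -1 to 1 is refused whole. A call with a gripper value outside its range is refused whole. The fingers move at their own pace and stop on an object; FORCE is the grip in N (left out, the last holds). Time passes only in rows, so rows that repeat a pose let the fingers close. It gives the time, the measured TCP pose, the force, the opening and the grip force at its end, in the units of the state.
- arm.get_state(): the state, without advancing time (a new reading comes with each control period).
- cams.grab_frame(name): name is "side" or "top"; returns the picture (400x640x3 uint8, blue, green, red); there is no depth.
- cams.camera_info(name): a dict with "camera_matrix" (3x3 intrinsics, pixels), "R" (3x3) and "t" (3): a world point X has camera coordinates R X + t. Camera axes: x right, y down, z forward; pixel columns grow to the right and rows downward; lengths in m; the calibration is good to about 2 mm. A picture is of the moment at which its call begins. camera_info takes no time and is no camera call.
- arm.job_done(): hands the job in; it is judged then, once.
The state is a dict: "t": time; "q": joint angles; "qd": joint speeds; "joint_efforts": joint torques, N m; "eef_pos": TCP position; "ee_rot": TCP orientation; "force": force on the tool from outside, world axes, zero at the start; "moment": the same for the moment, N m; "width": finger opening in m; "gripper_force": force on a finger pad.
Only numpy, scipy, OpenCV 4.12 (cv2) and the standard library are available. Lean on these libraries where they do the work, as an engineer would, in place of code of your own. Each camera call takes 0.05 s, during which the arm holds its last target. There are 200 camera calls.

## Working session

There is one attempt and no reset: what is moved stays moved. The work goes in short steps, Python scripts to look and compute and a shell command to move; the robot and the scene stay as the last step left them, time stands still between calls to the robot, and variables do not carry over. Pictures are saved under pics/ and viewed, at most 10 in all, crops included, and the job is handed in when it is done.

```bash
mkdir -p pics; python3 - <<'E'
from station import arm,cams
import cv2,numpy as np
for n in("top","side"):
    cv2.imwrite(f"pics/{n}0.png",cams.grab_frame(n))
    c=cams.camera_info(n);R=np.array(c["R"]);t=np.array(c["t"])
    print(n,np.round(c["camera_matrix"],1).tolist(),np.round(R,3).tolist(),(-R.T@t).round(3))
s=arm.get_state();print(s["t"],s["eef_pos"],s["ee_rot"],s["width"],arm.grip_point_offset)
E
```

```text
top [[367.9, 0.0, 312.4], [0.0, 367.9, 196.1], [0.0, 0.0, 1.0]] [[-0.027, -1.0, 0.004], [-0.994, 0.027, -0.107], [0.106, -0.007, -0.994]] [0.431 0.042 1.133]
side [[386.0, 0.0, 319.2], [0.0, 386.0, 206.6], [0.0, 0.0, 1.0]] [[-0.86, -0.51, -0.013], [-0.288, 0.505, -0.814], [0.422, -0.696, -0.581]] [0.037 0.879 0.757]
0.1 [ 0.24692927 -0.62773681  0.2257209 ] [ 3.14010541e+00 -1.25456280e-04 -2.76690862e+00] 0.08775323890743887 0.0188
```

View pics/top0.png

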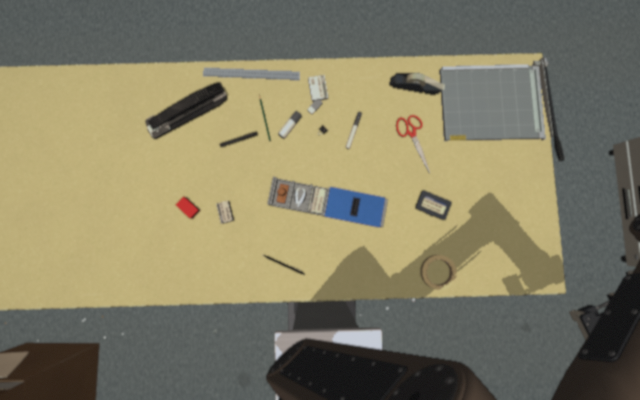

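View pics/side0.png

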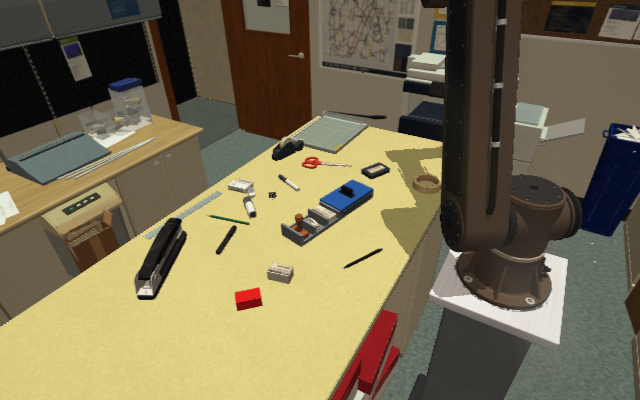

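The stamp stands in bay_c, at the left end (top picture 283,193). The staple remover is in bay_b and box A in bay_a. The cream box is at (225,212), the red decoy at (188,207) and the ink pad at (433,205). Next I'll enlarge these areas.

```bash
python3 - <<'E'
import cv2,numpy as np
a=cv2.imread("pics/top0.png");s=cv2.imread("pics/side0.png")
def cr(im,x,y,w,h,k):
    o=cv2.resize(im[y:y+h,x:x+w],None,fx=k,fy=k,interpolation=cv2.INTER_CUBIC)
    for u in range(x-x%10+10,x+w,10): cv2.line(o,((u-x)*k,0),((u-x)*k,4 if u%50 else 14),(0,0,255),1)
    for v in range(y-y%10+10,y+h,10): cv2.line(o,(0,(v-y)*k),(4 if v%50 else 14,(v-y)*k),(0,0,255),1)
    return o
cv2.imwrite("pics/c1.png",np.vstack([cr(a,200,170,130,49,6),cr(a,325,180,130,50,6)]))
cv2.imwrite("pics/c2.png",cr(s,260,155,135,100,5+0))
E
```

```text
(no output)
```

View pics/c1.png

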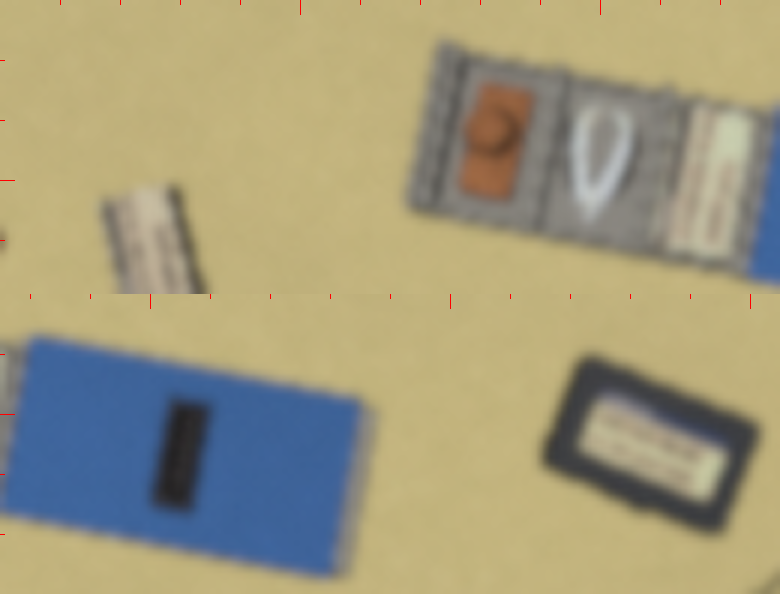

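View pics/c2.png

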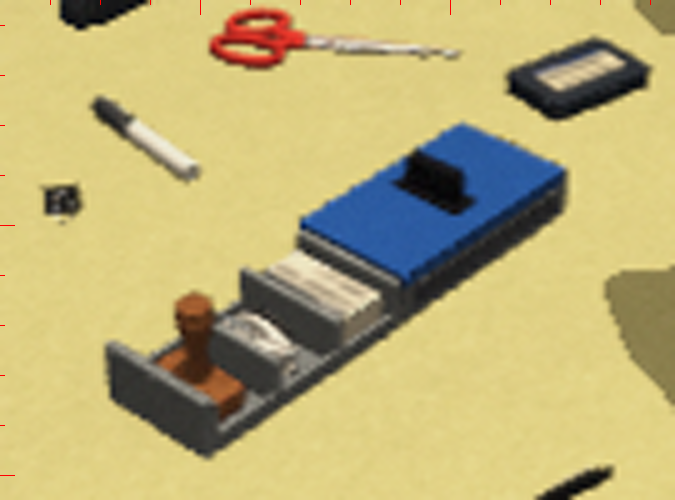

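Read off the crops (full-frame top pixels):
- Lid corners: (330.8,187.2), (385.3,198.0), (380.8,227.2), (325,216.5)
- Stamp handle top: (282.5,191.3)
- Stamp foot centre: (282.7,193.7)
- Ink pad corners: (423,190.2), (451.3,202.3), (445,219.8), (415.8,208.2)

Box B is cut off by this crop, so I need another of it.

```bash
python3 - <<'E'
import cv2,numpy as np
a=cv2.imread("pics/top0.png");s=cv2.imread("pics/side0.png")
def cr(im,x,y,w,h,k):
    o=cv2.resize(im[y:y+h,x:x+w],None,fx=k,fy=k,interpolation=cv2.INTER_CUBIC)
    for u in range(x,x+w,10): cv2.line(o,((u-x)*k,0),((u-x)*k,8),(0,0,255),1)
    for v in range(y,y+h,10): cv2.line(o,(0,(v-y)*k),(8,(v-y)*k),(0,0,255),1)
    return o
cv2.imwrite("pics/c3.png",np.hstack([cr(a,210,190,30,40,12),cr(s,262,256,34,40,12)]))
E
```

```text
(no output)
```

View pics/c3.png

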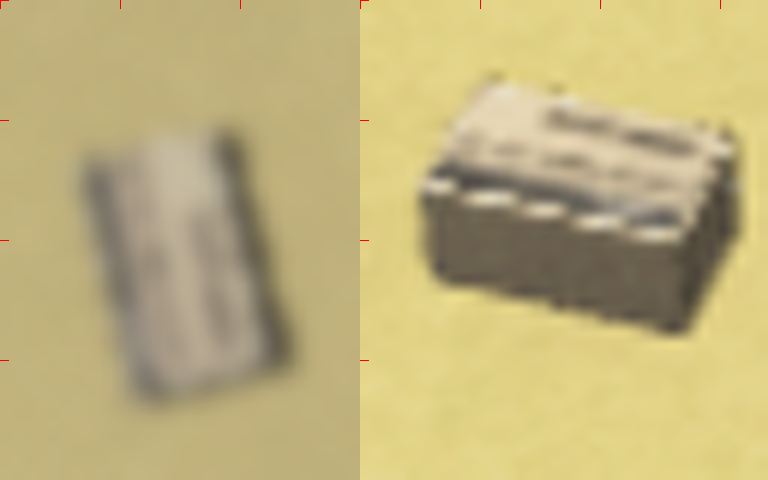

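```bash
cat > h.py <<'E'
from station import arm,cams
import numpy as np
from scipy.optimize import least_squares
C={n:cams.camera_info(n) for n in("top","side")}
def proj(n,P):
    c=C[n];p=(np.atleast_2d(P)@np.array(c["R"]).T+np.array(c["t"]))@np.array(c["camera_matrix"]).T
    return p[:,:2]/p[:,2:]
def place(v,L):
    c,s=np.cos(v[2]),np.sin(v[2]);L=np.array(L,float)
    return np.c_[v[0]+c*L[:,0]-s*L[:,1],v[1]+s*L[:,0]+c*L[:,1],L[:,2]]
def fit(obs,x0):   # obs: (cam,local xyz,pixel)
    def r(v): return np.concatenate([(proj(n,place(v,[l]))-p)[0] for n,l,p in obs])
    o=least_squares(r,x0,x_scale=[.01,.01,.1],loss="soft_l1")
    return o.x,o.fun.reshape(-1,2)
def tcp(): 
    s=arm.get_state();return s["t"],np.array(s["eef_pos"]),np.array(s["ee_rot"])
E
cat > m.py <<'E'
from h import *
l=.0435;A=(.046,-.010,l);B=(.046,-.178,l);Cc=(-.046,-.178,l);D=(-.046,-.010,l)
tr=[("top",A,(330.8,187.2)),("top",B,(385.3,198)),("top",Cc,(380.8,227.2)),("top",D,(325,216.5)),
("top",(0,-.094,.068),(355.2,206.8)),("top",(.043,.174,.043),(273.8,177)),("top",(-.043,.174,.043),(268.3,204.5)),
("side",A,(320.4,199.4)),("side",B,(352.4,179.6)),("side",Cc,(373.4,190)),("side",D,(342,210.6)),
("side",(.043,.174,.043),(281.4,223.6)),("side",(-.043,.174,.043),(302,235.4))]
def sh(n,o,x0):
    for q in("top","side",None):
        oo=[k for k in o if q in(None,k[0])]
        if len(oo)<3: continue
        v,f=fit(oo,x0);print(n,q,v.round(4),"res",np.abs(f).max(0).round(1))
    return v
T=sh("tray",tr,(.45,.0,-.15))
for y in(30,84,138):print("bay",y,place(T,[(0,y/1e3,.004)]).round(4))
h=.031;x,y=.018,.031
# local y = long axis, roughly world x
bx=[("top",(x,y,h),(217.3,202.9)),("top",(-x,y,h),(229.3,200.8)),("top",(x,-y,h),(221.7,223.3)),
("side",(x,y,h),(272.8-5.4,271.4)),("side",(-x,y,h),(272.8,262.5)),("side",(-x,-y,h),(293.3,267.3)),("side",(x,-y,h),(289.5,275.6)),("side",(x,-y,0),(289.1,283.7)),("side",(x,y,0),(268.7,279.3))]
sh("boxb",bx,(.45,.3,-1.3))
x,y,h=.033,.049,.016
pd=[("top",(x,y,h),(423,190.2)),("top",(x,-y,h),(451.3,202.3)),("top",(-x,-y,h),(445,219.8)),("top",(-x,y,h),(415.8,208.2))]
P=sh("pad",pd,(.4,-.35,-.4));print(proj("side",place(P,[(0,0,h)])))
st=[("top",(0,0,.077),(282.5,191.3)),("top",(0,0,.020),(282.7,193.7)),("side",(0,0,.077),(299,215))]
S=sh("stamp",st,(.45,.13,0));print("stamp in tray",(np.array(S[:2])-T[:2])@np.array([[np.cos(T[2]),-np.sin(T[2])],[np.sin(T[2]),np.cos(T[2])]]))
E
python3 m.py
```

```text
tray top [ 0.5305 -0.0013 -0.2174] res [3.9 0.8]
tray side [ 0.5283  0.0045 -0.1971] res [1.  2.7]
tray None [ 5.306e-01 -4.000e-04 -2.119e-01] res [4.2 2.7]
bay 30 [[0.5369 0.0289 0.004 ]]
bay 84 [[0.5483 0.0817 0.004 ]]
bay 138 [[0.5596 0.1345 0.004 ]]
boxb top [ 0.5087  0.3173 -1.8194] res [14.2  0.3]
boxb side [ 0.5008  0.3123 -0.5675] res [ 1.2 17.5]
boxb None [ 0.5022  0.3318 -1.3667] res [23.7 16.4]
pad top [ 0.5125 -0.3348 -0.4317] res [1.4 1.7]
pad None [ 0.5125 -0.3348 -0.4317] res [1.4 1.7]
[[376.68884267 167.92058686]]
stamp None [0.5604 0.1247 0.    ] res [1.3 1.3]
stamp in tray [0.00279322 0.12859506]
```

```bash
sed -i 's/^h=.031;x,y=.018,.031/h=.031;x,y=-.018,.031/; s/^T=sh.*/T=sh("tray",tr,(.45,.0,-.15))\nprint(fit(tr,T)[1].round(1).tolist())\ntr2=[(n,(a,b+.010 if b<0 else b,c),p) for n,(a,b,c),p in tr]\nT2=sh("tray2",tr2,T);print(fit(tr2,T2)[1].round(1).tolist())/' m.py; python3 m.py
```

```text
tray top [ 0.5305 -0.0013 -0.2174] res [3.9 0.8]
tray side [ 0.5283  0.0045 -0.1971] res [1.  2.7]
tray None [ 5.306e-01 -4.000e-04 -2.119e-01] res [4.2 2.7]
[[-0.4, -0.3], [0.6, -0.8], [0.1, 0.4], [-0.1, 0.7], [1.3, -0.3], [-4.0, -0.3], [-4.2, 0.3], [0.7, -1.5], [0.9, -1.7], [1.0, -2.7], [0.6, -1.8], [-1.1, 0.6], [-1.4, 1.1]]
tray2 top [ 0.529  -0.0104 -0.2212] res [1.4 0.8]
tray2 side [ 0.5272 -0.002  -0.2172] res [0.5 1.4]
tray2 None [ 0.5293 -0.0083 -0.2187] res [1.5 2.4]
[[-0.9, -0.5], [0.0, -0.7], [-0.8, 0.6], [-0.9, 0.4], [0.6, -0.4], [-1.2, -0.3], [-1.5, 0.3], [0.3, -1.4], [0.7, -1.4], [0.8, -2.4], [0.1, -1.5], [0.6, -0.9], [0.1, -0.4]]
bay 30 [[0.5369 0.0289 0.004 ]]
bay 84 [[0.5483 0.0817 0.004 ]]
bay 138 [[0.5596 0.1345 0.004 ]]
boxb top [ 0.5081  0.2964 -1.375 ] res [0.2 0.3]
boxb side [ 0.507   0.3045 -1.3352] res [0.8 0.7]
boxb None [ 0.508   0.3019 -1.3631] res [2.  1.4]
pad top [ 0.5125 -0.3348 -0.4317] res [1.4 1.7]
pad None [ 0.5125 -0.3348 -0.4317] res [1.4 1.7]
[[376.68884267 167.92058686]]
stamp None [0.5604 0.1247 0.    ] res [1.3 1.3]
stamp in tray [0.00279322 0.12859506]
```

```bash
sed -i 's/def r(v): return np.concatenate(\[(proj(n,place(v,\[l\]))-p)/def r(v): return np.concatenate([(proj(n,place(v,[l]))-np.array(p)+.42)/' h.py
sed -i 's/b+.010 if/b+.005 if/; s/place(T,/place(T2,/' m.py; python3 m.py
python3 - <<'E'
from h import *
for n,l,p in[("top",.077,(282.5,191.3)),("top",.020,(282.7,193.7)),("side",.077,(299,215))]:
    f=least_squares(lambda v:(proj(n,[v[0],v[1],l])-np.array(p)+.42)[0],(.55,.13)).x;print(n,l,f.round(4))
E
python3 -m handwheel '[[[-0.884,0.911,0,0,0,0,0],[-0.884,0.911,0,0,0,0,0],[-0.884,0.911,0,0,0,0,0]]]' 10
```

```text
tray top [ 5.318e-01 -1.000e-04 -2.175e-01] res [3.9 0.8]
tray side [ 0.5306  0.0032 -0.1972] res [0.9 2.5]
tray None [ 5.319e-01  5.000e-04 -2.125e-01] res [4.1 2.3]
[[-0.2, -0.3], [0.7, -0.8], [0.2, 0.5], [-0.0, 0.7], [1.4, -0.3], [-3.9, -0.4], [-4.1, 0.3], [0.7, -1.1], [0.9, -1.2], [1.0, -2.3], [0.6, -1.3], [-1.2, 1.0], [-1.6, 1.6]]
tray2 top [ 0.531  -0.0049 -0.22  ] res [2.2 0.8]
tray2 side [ 5.302e-01 -4.000e-04 -2.075e-01] res [0.6 1.8]
tray2 None [ 0.5313 -0.0039 -0.2155] res [2.6 2.2]
[[-0.4, -0.4], [0.6, -0.7], [-0.1, 0.5], [-0.2, 0.5], [1.2, -0.3], [-2.3, -0.3], [-2.6, 0.3], [0.5, -1.1], [0.8, -1.2], [0.9, -2.2], [0.3, -1.3], [-0.3, 0.2], [-0.7, 0.8]]
bay 30 [[0.5377 0.0254 0.004 ]]
bay 84 [[0.5492 0.0782 0.004 ]]
bay 138 [[0.5608 0.131  0.004 ]]
boxb top [ 0.5094  0.2976 -1.3749] res [0.2 0.3]
boxb side [ 0.5088  0.3038 -1.3348] res [0.8 0.7]
boxb None [ 0.5096  0.3016 -1.359 ] res [1.5 1.2]
pad top [ 0.5138 -0.3336 -0.4316] res [1.4 1.6]
pad None [ 0.5138 -0.3336 -0.4316] res [1.4 1.6]
[[376.24277748 167.97284071]]
stamp None [0.5617 0.1257 0.    ] res [1.2 0.9]
stamp in tray [0.00267244 0.12868961]
top 0.077 [0.5612 0.1221]
top 0.02 [0.5609 0.126 ]
side 0.077 [0.5617 0.1306]
t: 0.48
eef_pos: [0.287, -0.5324, 0.2269]
ee_rot: [3.142, 0.0, -2.764]
force: [0.3, 0.2, -0.4]
width: 0.0879
gripper_force: 0.0
```

```bash

python3 -m handwheel '[[[-0.884,0.911,0,0,0,0,0],[-0.884,0.911,0,0,0,0,0]]]' >/dev/null
python3 -m handwheel '[[[-0.884,0.911,0,0,0,0,0],[-0.884,0.911,0,0,0,0,0]]]' >/dev/null
python3 -m handwheel '[[[-0.884,0.911,0,0,0,0,0],[-0.884,0.911,0,0,0,0,0]]]' >/dev/null
python3 -m handwheel '[[[-0.884,0.911,0,0,0,0,0],[-0.884,0.911,0,0,0,0,0]]]' >/dev/null
python3 -m handwheel '[[[-0.884,0.911,0,0,0,0,0],[-0.884,0.911,0,0,0,0,0]]]'
python3 -m handwheel '[[[0,0,0.5,0,0,-0.977,60],[0,0,0.5,0,0,-0.977,60],[0,0,0.5,0,0,-0.977,60]]]'
python3 -m handwheel '[[[0,0,0,0,0,-0.977,60],[0,0,0,0,0,-0.977,60],[0,0,0,0,0,-0.977,60],[0,0,0,0,0,-0.977,60]]]'
cat > go.py <<'E'
import sys
from h import *
# go.py x y z yaw : remaining move in the normalised tool axes of now
from scipy.spatial.transform import Rotation as Ro
t,p,r=tcp();g=np.array([float(a) for a in sys.argv[1:5]])
R=Ro.from_euler("xyz",r);G=Ro.from_euler("xyz",[np.pi,0,g[3]])
print("t",round(t,2),"shift",(R.inv().apply(g[:3]-p)/.08).round(3),"turn",((R.inv()*G).as_rotvec()/.5).round(3))
E
python3 go.py .5615 .127 .12 -1.788
```

```text
t: 1.72
eef_pos: [0.4829, -0.0641, 0.2266]
ee_rot: [-3.141, 0.0, -2.766]
force: [-0.6, -0.8, -0.1]
width: 0.0873
gripper_force: 0.0
t: 2.1
eef_pos: [0.4819, -0.0662, 0.1858]
ee_rot: [3.141, -0.001, -2.273]
force: [-0.3, -0.2, -0.1]
width: 0.068
gripper_force: 0.0
t: 2.6
eef_pos: [0.4821, -0.0663, 0.1864]
ee_rot: [3.141, -0.0, -1.791]
force: [-0.6, -0.7, 0.1]
width: 0.067
gripper_force: 0.0
t 2.6 shift [-2.575 -0.441  0.829] turn [ 0.001 -0.    -0.006]
```

```bash

python3 -m handwheel '[[[-0.86,-0.147,0.2,0,0,0,60],[-0.86,-0.147,0.2,0,0,0,60]]]' >/dev/null
python3 -m handwheel '[[[-0.86,-0.147,0.2,0,0,0,60],[-0.86,-0.147,0.2,0,0,0,60]]]' >/dev/null
python3 -m handwheel '[[[-0.86,-0.147,0.4,0,0,0,60],[-0.86,-0.147,0.4,0,0,0,60],[-0.86,-0.147,0.4,0,0,0,60],[-0.86,-0.147,0.4,0,0,0,60]]]'
python3 - <<'E'
from h import *
import cv2
from scipy.spatial.transform import Rotation as Ro
t,p,r=tcp();R=Ro.from_euler("xyz",r).as_matrix();print(t,p,arm.get_state()["width"])
s=cams.grab_frame("side");a=cams.grab_frame("top");cv2.imwrite("pics/s1.png",s);cv2.imwrite("pics/t1.png",a)
w=arm.get_state()["width"]/2
print("TCP px",proj("side",p),"tips",proj("side",[p+R@[0,w,0],p-R@[0,w,0]]).tolist(),"stamp axis",proj("side",[[p[0],p[1],.077],[p[0],p[1],.02]]).tolist())
x,y=260,170;k=7
c=cv2.resize(s[y:y+80,x:x+100],None,fx=k,fy=k,interpolation=cv2.INTER_CUBIC)
for P,col in[(p,(0,255,0)),(p+R@[0,w,0],(255,0,255)),(p-R@[0,w,0],(255,0,255)),([p[0],p[1],.077],(0,255,255)),([p[0],p[1],.02],(0,255,255))]:
    u=proj("side",P)[0];cv2.drawMarker(c,tuple(int(q) for q in((u-[x,y]+.5)*k)),col,0,12,1)
cv2.imwrite("pics/c4.png",c)
E
```

```text
t: 3.6
eef_pos: [0.5609, 0.1269, 0.1231]
ee_rot: [-3.141, 0.0, -1.791]
force: [0.4, -0.6, -0.7]
width: 0.0671
gripper_force: 0.0
3.6 [0.5609442  0.12693037 0.12306086] 0.06706320196710658
TCP px [[298.80467045 201.18779197]] tips [[307.04427513138705, 205.7129514801803], [290.8395860243119, 196.813397939549]] stamp axis [[299.4858243503577, 214.00634604754944], [300.2856793607008, 229.0587221131889]]
```

View pics/c4.png

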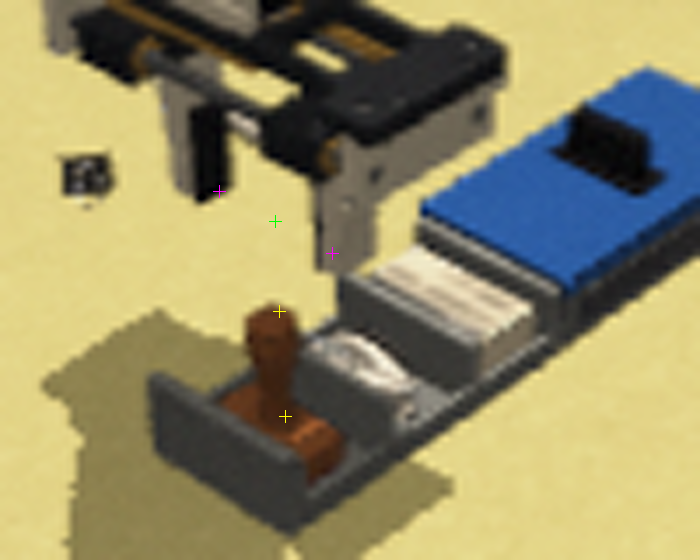

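The side picture shows the open fingers centred over the stamp. The knob top is at crop (273,316) against a predicted (279,311). The fingertips show the same small (-5,+5) crop-pixel offset, so the tool is on the axis and I can descend.

```bash

python3 -m handwheel '[[[0,0,0.6,0,0,0,60],[0,0,0.95,0,0,0,60],[0,0,0.95,0,0,0,60],[0,0,0.95,0,0,0,60]]]' 15
python3 -m handwheel '[[[0,0,0,0,0,0,255],[0,0,0,0,0,0,255],[0,0,0,0,0,0,255],[0,0,0,0,0,0,255],[0,0,0,0,0,0,255]]]' 15
python3 -m handwheel '[[[0,0,0,0,0,0,255],[0,0,0,0,0,0,255],[0,0,0,0,0,0,255]]]' 15
```

```text
t: 4.2
eef_pos: [0.562, 0.1279, 0.0481]
ee_rot: [-3.14, 0.001, -1.79]
force: [0.6, 0.7, 0.6]
width: 0.0671
gripper_force: 0.0
t: 4.82
eef_pos: [0.5614, 0.128, 0.0467]
ee_rot: [-3.141, 0.0, -1.79]
force: [0.3, 0.6, -0.4]
width: 0.0236
gripper_force: 15.0
t: 5.2
eef_pos: [0.5613, 0.128, 0.0466]
ee_rot: [-3.141, 0.0, -1.79]
force: [0.4, -1.0, 0.3]
width: 0.0237
gripper_force: 15.0
```

```bash

python3 -m handwheel '[[[0,0,-0.3,0,0,0,255],[0,0,-0.6,0,0,0,255],[0,0,-0.9,0,0,0,255]]]'
python3 -m handwheel '[[[0,0,-0.3,0,0,0,255],[0,0,-0.6,0,0,0,255]]]'
python3 -m handwheel '[[[0.48,-0.056,0,0,0,0,255],[0.96,-0.112,0,0,0,0,255]]]' >/dev/null
python3 -m handwheel '[[[0.48,-0.056,0,0,0,0,255],[0.96,-0.112,0,0,0,0,255]]]' >/dev/null
python3 -m handwheel '[[[0.48,-0.056,0,0,0,0,255],[0.96,-0.112,0,0,0,0,255]]]' >/dev/null
python3 -m handwheel '[[[0.48,-0.056,0,0,0,0,255],[0.96,-0.112,0,0,0,0,255]]]' >/dev/null
python3 -m handwheel '[[[0.48,-0.056,0,0,0,0,255],[0.96,-0.112,0,0,0,0,255]]]' 
python3 -m handwheel '[[[0,0,0,0,0,-0.3,255],[0,0,0,0,0,-0.6,255],[0,0,0,0,0,-0.905,255]]]' >/dev/null
python3 -m handwheel '[[[0,0,0,0,0,-0.3,255],[0,0,0,0,0,-0.6,255],[0,0,0,0,0,-0.905,255]]]' >/dev/null
python3 -m handwheel '[[[0,0,0,0,0,-0.3,255],[0,0,0,0,0,-0.6,255],[0,0,0,0,0,-0.905,255],[0,0,0,0,0,-0.905,255]]]'
python3 go.py .5138 -.3336 .115 -.4316
```

```text
t: 5.58
eef_pos: [0.5606, 0.1277, 0.1189]
ee_rot: [3.141, -0.001, -1.79]
force: [0.6, 0.1, -0.6]
width: 0.0233
gripper_force: 15.0
t: 5.82
eef_pos: [0.5606, 0.1278, 0.167]
ee_rot: [3.141, -0.0, -1.79]
force: [0.4, -0.1, -0.6]
width: 0.0237
gripper_force: 15.0
t: 7.08
eef_pos: [0.5208, -0.2577, 0.1662]
ee_rot: [3.141, 0.0, -1.79]
force: [0.4, 0.5, -0.9]
width: 0.0235
gripper_force: 15.0
t: 8.32
eef_pos: [0.521, -0.2565, 0.1662]
ee_rot: [3.142, 0.001, -0.433]
force: [0.2, -0.2, -0.7]
width: 0.0233
gripper_force: 15.0
t 8.32 shift [0.324 0.913 0.64 ] turn [ 0.     0.002 -0.004]
```

```bash

python3 -m handwheel '[[[0.16,0.45,0.3,0,0,0,255],[0.324,0.913,0.64,0,0,0,255],[0.324,0.913,0.64,0,0,0,255],[0.324,0.913,0.64,0,0,0,255]]]'
cat > look.py <<'E'
import sys,cv2
from h import *
# look.py out  side(x y w h k)  top(x y w h k) ; pts file lines via stdin: cam x y z
def run(out,views,pts):
    im=[]
    for n,x,y,w,h,k in views:
        f=cams.grab_frame(n);c=cv2.resize(f[y:y+h,x:x+w],None,fx=k,fy=k,interpolation=cv2.INTER_CUBIC)
        for P,col in pts:
            u=proj(n,P)[0];cv2.drawMarker(c,tuple(int(q) for q in((u-[x,y]+.5)*k)),col,0,9,1)
        im.append(c)
    cv2.imwrite(out,np.hstack(im))
E
python3 - <<'E'
from look import *
t,p,r=tcp();print(t,p)
c=(.5138,-.3336,-.4316)
pc=place(c,[(.033*a,.049*b,.016) for a,b in((1,1),(1,-1),(-1,-1),(-1,1))])
b=p[2]-.0426
f=place((p[0],p[1],r[2]),[(.014*a,.029*q,b) for a,q in((1,1),(1,-1),(-1,-1),(-1,1))])
run("pics/c5.png",[("side",350,135,50,60,8),("top",410,180,50,60,8)],[(q,(0,255,0)) for q in pc]+[(q,(255,0,255)) for q in f])
E
```

```text
t: 8.82
eef_pos: [0.5142, -0.3339, 0.1152]
ee_rot: [3.141, 0.001, -0.435]
force: [-0.3, 0.3, -0.8]
width: 0.0236
gripper_force: 15.0
8.825 [ 0.51422678 -0.33388558  0.11521777]
```

View pics/c5.png

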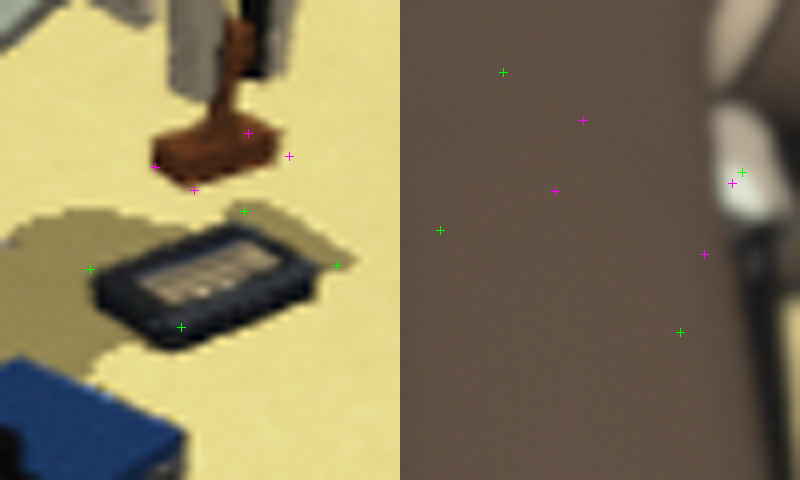

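The side picture shows the gripped stamp upright (foot around crop (215,165)) over the pad (around (204,272)). Both are offset about equally from their predictions, so they line up. I'll lower it.

```bash

python3 -m handwheel '[[[0,0,0.3,0,0,0,255],[0,0,0.55,0,0,0,255],[0,0,0.66,0,0,0,255],[0,0,0.68,0,0,0,255],[0,0,0.68,0,0,0,255]]]'
python3 -m handwheel '[[[0,0,0.01,0,0,0,255],[0,0,0.02,0,0,0,255],[0,0,0.02,0,0,0,255]]]'
```

```text
t: 9.55
eef_pos: [0.515, -0.3338, 0.0618]
ee_rot: [-3.142, -0.001, -0.432]
force: [0.1, 0.2, 0.0]
width: 0.0237
gripper_force: 15.0
t: 9.93
eef_pos: [0.5144, -0.3338, 0.0595]
ee_rot: [-3.142, -0.0, -0.432]
force: [-0.1, -1.0, -1.2]
width: 0.0234
gripper_force: 15.0
```

```bash

python3 -m handwheel '[[[0,0,0.01,0,0,0,255],[0,0,0.015,0,0,0,255],[0,0,0.015,0,0,0,255]]]'
python3 -m handwheel '[[[0,0,0,0,0,0,180],[0,0,0,0,0,0,150],[0,0,0,0,0,0,120],[0,0,0,0,0,0,60],[0,0,0,0,0,0,60]]]'
python3 -m handwheel '[[[0,0,-0.5,0,0,0,60],[0,0,-1,0,0,0,60],[0,0,-1,0,0,0,60]]]'
python3 go.py .5096 .3016 .14 -1.360
```

```text
t: 10.3
eef_pos: [0.5148, -0.3339, 0.0586]
ee_rot: [-3.142, -0.001, -0.432]
force: [1.1, 0.4, 2.9]
width: 0.0234
gripper_force: 15.0
t: 10.92
eef_pos: [0.5143, -0.3338, 0.0581]
ee_rot: [3.142, 0.0, -0.432]
force: [-0.7, 0.7, 0.6]
width: 0.0599
gripper_force: 0.0
t: 11.3
eef_pos: [0.5164, -0.3347, 0.1419]
ee_rot: [-3.141, -0.007, -0.432]
force: [0.3, 0.5, -0.6]
width: 0.067
gripper_force: 0.0
t 11.3 shift [-3.407e+00 -7.188e+00  4.000e-03] turn [-0.007 -0.012  1.856]
```

```bash

python3 -m handwheel '[[[-0.426,-0.9,0,0,0,0,0],[-0.426,-0.9,0,0,0,0,0]]]' >/dev/null
python3 -m handwheel '[[[-0.426,-0.9,0,0,0,0,0],[-0.426,-0.9,0,0,0,0,0]]]' >/dev/null
python3 -m handwheel '[[[-0.426,-0.9,0,0,0,0,0],[-0.426,-0.9,0,0,0,0,0]]]' >/dev/null
python3 -m handwheel '[[[-0.426,-0.9,0,0,0,0,0],[-0.426,-0.9,0,0,0,0,0]]]' >/dev/null
python3 -m handwheel '[[[-0.426,-0.9,0,0,0,0,0],[-0.426,-0.9,0,0,0,0,0]]]' >/dev/null
python3 -m handwheel '[[[-0.426,-0.9,0,0,0,0,0],[-0.426,-0.9,0,0,0,0,0]]]' >/dev/null
python3 -m handwheel '[[[-0.426,-0.9,0,0,0,0,0],[-0.426,-0.9,0,0,0,0,0]]]' >/dev/null
python3 -m handwheel '[[[0,0,0,0,0,0.93,0],[0,0,0,0,0,0.93,0],[0,0,0,0,0,0.93,0]]]' >/dev/null
python3 -m handwheel '[[[0,0,0,0,0,0.93,0],[0,0,0,0,0,0.93,0],[0,0,0,0,0,0.93,0],[0,0,0,0,0,0.93,0]]]'
python3 go.py .509 .300 .10 -1.360
```

```text
t: 13.92
eef_pos: [0.509, 0.2225, 0.1379]
ee_rot: [3.141, -0.0, -1.363]
force: [-0.6, 0.6, 0.1]
width: 0.0873
gripper_force: 0.0
t 13.93 shift [-0.948 -0.2    0.473] turn [ 0.002 -0.001 -0.005]
```

```bash

python3 -m handwheel '[[[-0.948,-0.2,0.25,0,0,0,0],[-0.948,-0.2,0.473,0,0,0,0],[-0.948,-0.2,0.473,0,0,0,0],[-0.948,-0.2,0.473,0,0,0,0]]]'
python3 - <<'E'
from look import *
from scipy.spatial.transform import Rotation as Ro
t,p,r=tcp();R=Ro.from_euler("xyz",r).as_matrix();w=arm.get_state()["width"]/2
f=place((p[0],p[1],r[2]),[(.018*a,.031*q,.031) for a,q in((1,1),(1,-1),(-1,-1),(-1,1))])
pts=[(q,(255,0,255)) for q in f]+[(p+R@[0,w,0],(0,255,0)),(p-R@[0,w,0],(0,255,0))]
run("pics/c6.png",[("side",245,225,70,75,6),("side",345,140,60,75,6)],pts)
E
```

```text
t: 14.42
eef_pos: [0.509, 0.3005, 0.1005]
ee_rot: [3.141, -0.001, -1.361]
force: [-0.4, 0.2, 1.1]
width: 0.0877
gripper_force: 0.0
```

View pics/c6.png

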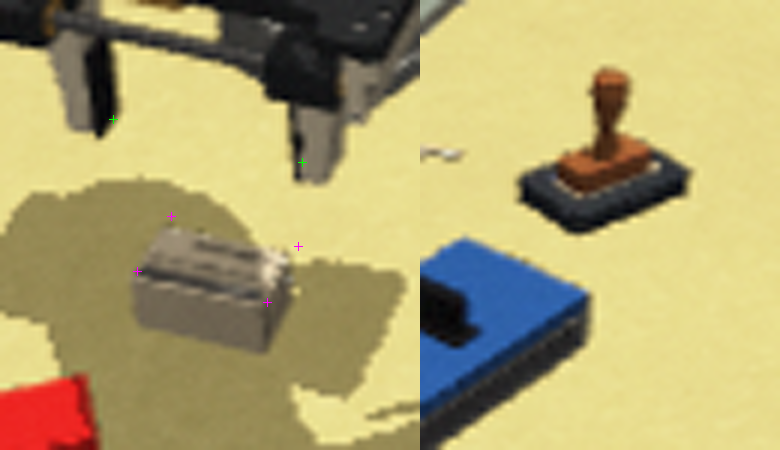

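The stamp stands upright, centred on the pad (crop (605,130)). The box's top face is centred at about (214,266). Its offset from prediction matches the fingertips' own, so the gripper is centred over it.

```bash

python3 -m handwheel '[[[0,0,0.5,0,0,0,0],[0,0,0.8,0,0,0,0],[0,0,0.8,0,0,0,0]]]' 25
python3 -m handwheel '[[[0,0,0.15,0,0,0,0],[0,0,0.28,0,0,0,0],[0,0,0.28,0,0,0,0],[0,0,0.28,0,0,0,0]]]'
python3 -m handwheel '[[[0,0,0,0,0,0,255],[0,0,0,0,0,0,255],[0,0,0,0,0,0,255],[0,0,0,0,0,0,255]]]' 25
python3 -m handwheel '[[[0,0,0,0,0,0,255],[0,0,0,0,0,0,255]]]'
```

```text
t: 14.9
eef_pos: [0.5083, 0.2999, 0.0355]
ee_rot: [3.139, -0.001, -1.363]
force: [0.7, 0.8, 0.1]
width: 0.0878
gripper_force: 0.0
t: 15.4
eef_pos: [0.509, 0.3014, 0.0142]
ee_rot: [-3.141, 0.0, -1.362]
force: [-0.4, 0.3, -0.1]
width: 0.088
gripper_force: 0.0
t: 15.9
eef_pos: [0.5091, 0.3015, 0.0142]
ee_rot: [-3.141, 0.0, -1.362]
force: [0.3, 0.6, 1.8]
width: 0.0621
gripper_force: 25.0
t: 16.15
eef_pos: [0.5091, 0.3015, 0.0141]
ee_rot: [-3.141, 0.0, -1.362]
force: [0.7, 0.2, 2.6]
width: 0.0619
gripper_force: 25.0
```

```bash

python3 -m handwheel '[[[0,0,-0.3,0,0,0,255],[0,0,-0.6,0,0,0,255],[0,0,-1,0,0,0,255],[0,0,-1,0,0,0,255]]]'
python3 - <<'E'
from h import *
c=lambda x,y:(200+x/6,170+y/6)
o=[("top",(.043,.175,.043),c(443,42)),("top",(-.043,.175,.043),c(410,207)),
("top",(.043,.111,.038),c(563,70)),("top",(-.043,.111,.038),c(541,225)),("top",(.043,.057,.038),c(675,90)),("top",(-.043,.057,.038),c(650,245))]
d=lambda x,y:(260+x/5,155+y/5)
# side: stop outer top corners; divider b/c and a/b outer (+y) top corners, +x and -x ends
s=[("side",(.043,.175,.043),d(107,343)),("side",(-.043,.175,.043),d(210,402)),
("side",(.043,.060,.038),d(241,270)),("side",(-.043,.060,.038),d(341,328)),("side",(-.043,.114,.038),d(281,368))]
s2=[(n,l,(p[0]+.7,p[1]-.9)) for n,l,p in s]
for n,q in(("top",o),("side",s),("sidecorr",s2),("both",o+s2)):
    v,f=fit(q,(.53,0,-.21));print(n,v.round(4),"bay_c",place(v,[(0,.138,0)])[0,:2].round(4),f.round(1).tolist())
E
```

```text
t: 16.65
eef_pos: [0.5098, 0.3022, 0.0961]
ee_rot: [-3.138, 0.002, -1.362]
force: [-0.2, 0.4, -0.5]
width: 0.0621
gripper_force: 25.0
top [ 0.5343 -0.0132 -0.1926] bay_c [0.5607 0.1223] [[-0.2, -0.2], [0.2, 0.5], [1.0, -1.2], [-0.3, 1.2], [0.0, -1.6], [-0.6, 0.8]]
side [ 0.5285 -0.0039 -0.2227] bay_c [0.559  0.1307] [[0.0, 0.4], [-0.5, 1.1], [0.3, -0.2], [0.2, -0.7], [-0.0, -0.5]]
sidecorr [ 0.5289 -0.0087 -0.224 ] bay_c [0.5595 0.1258] [[0.1, 0.4], [-0.5, 1.0], [0.3, -0.1], [0.2, -0.7], [-0.0, -0.6]]
both [ 0.5322 -0.0119 -0.2073] bay_c [0.5606 0.1231] [[-0.2, -0.3], [-0.2, 0.3], [0.9, -1.0], [-0.8, 1.3], [-0.1, -1.1], [-1.1, 1.2], [0.3, -0.0], [0.0, 0.3], [-0.0, -0.7], [0.1, -1.5], [0.2, -1.3]]
```

```bash
python3 go.py .560 .1255 .096 -1.79
python3 -m handwheel '[[[0,0,0,0,0,0.3,255],[0,0,0,0,0,0.6,255],[0,0,0,0,0,0.856,255],[0,0,0,0,0,0.856,255]]]'
python3 go.py .560 .1255 .090 -1.79
```

```text
t 16.65 shift [ 2.291 -0.157 -0.003] turn [-0.005  0.006  0.856]
t: 17.15
eef_pos: [0.5082, 0.3007, 0.0928]
ee_rot: [3.14, -0.002, -1.79]
force: [0.6, -0.5, -1.5]
width: 0.0619
gripper_force: 25.0
t 17.15 shift [ 1.997 -1.108  0.036] turn [ 0.003 -0.003  0.001]
```

```bash

python3 -m handwheel '[[[0.33,-0.18,0,0,0,0,255],[0.66,-0.37,0,0,0,0,255],[0.66,-0.37,0,0,0,0,255]]]' >/dev/null
python3 -m handwheel '[[[0.33,-0.18,0,0,0,0,255],[0.66,-0.37,0,0,0,0,255],[0.66,-0.37,0,0,0,0,255]]]' >/dev/null
python3 -m handwheel '[[[0.33,-0.18,0.1,0,0,0,255],[0.67,-0.37,0.2,0,0,0,255],[0.67,-0.37,0.2,0,0,0,255],[0.67,-0.37,0.2,0,0,0,255]]]'
python3 - <<'E'
from look import *
t,p,r=tcp();b=p[2]-.014;print(p,r)
f=place((p[0],p[1],r[2]),[(.018*a,.031*q,b+h) for a,q in((1,1),(1,-1),(-1,-1),(-1,1)) for h in(0,.031)])
T=(.560-.138*np.sin(.219),.1255-.138*np.cos(.219),-.219)
T=np.array(T);g=place(T,[(.043*a,y,z) for a in(1,-1) for y,z in((.175,.043),(.168,.043),(.114,.038),(.060,.038))])
run("pics/c7.png",[("side",265,170,75,75,8)],[(q,(255,0,255)) for q in f]+[(q,(0,255,0)) for q in g])
E
```

```text
t: 18.4
eef_pos: [0.5609, 0.1273, 0.0778]
ee_rot: [-3.142, 0.0, -1.789]
force: [0.0, 0.0, -1.3]
width: 0.0622
gripper_force: 25.0
[0.56092601 0.12728227 0.07781976] [-3.14158624e+00  4.64344219e-05 -1.78930028e+00]
```

View pics/c7.png

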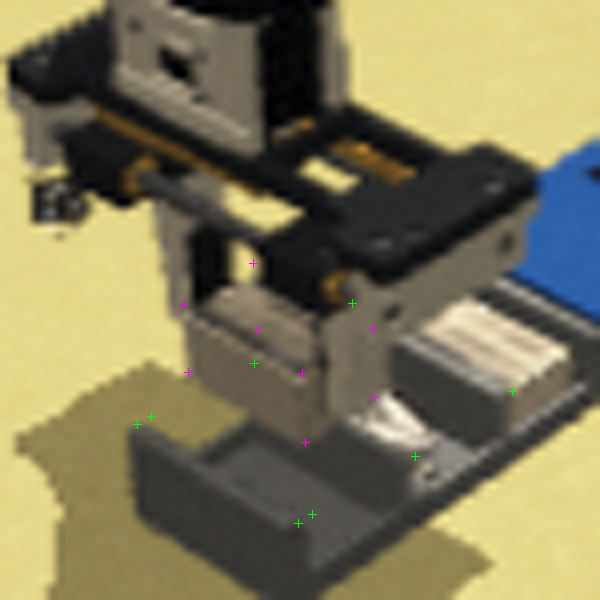

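In the side picture the held box's near lower edge is at crop (195,380)-(318,443) and the stop's top edge at (130,428)-(305,535). That puts the box within about 2 mm of bay_c's centre. I'll shift it 1.5 mm towards the stop and lower it while watching the force.

```bash

python3 -m handwheel '[[[-0.02,0,0.15,0,0,0,255],[-0.02,0,0.3,0,0,0,255],[-0.02,0,0.4,0,0,0,255],[-0.02,0,0.4,0,0,0,255]]]'
python3 -m handwheel '[[[0,0,0.05,0,0,0,255],[0,0,0.1,0,0,0,255],[0,0,0.15,0,0,0,255],[0,0,0.15,0,0,0,255]]]'
```

```text
t: 18.95
eef_pos: [0.5606, 0.1279, 0.0448]
ee_rot: [3.14, -0.001, -1.79]
force: [0.0, -0.6, -0.9]
width: 0.0622
gripper_force: 25.0
t: 19.45
eef_pos: [0.561, 0.128, 0.0336]
ee_rot: [3.141, -0.0, -1.79]
force: [0.5, -0.6, -1.5]
width: 0.0619
gripper_force: 25.0
```

Box bottom is at about 20 mm, below the wall tops, with no contact force. I'll keep lowering.

```bash

python3 -m handwheel '[[[0,0,0.05,0,0,0,255],[0,0,0.1,0,0,0,255],[0,0,0.14,0,0,0,255],[0,0,0.17,0,0,0,255],[0,0,0.17,0,0,0,255]]]'
python3 -m handwheel '[[[0,0,0.01,0,0,0,255],[0,0,0.02,0,0,0,255],[0,0,0.02,0,0,0,255]]]'
```

```text
t: 20.08
eef_pos: [0.5611, 0.1281, 0.0201]
ee_rot: [3.141, -0.0, -1.79]
force: [-0.2, -0.4, -1.2]
width: 0.0617
gripper_force: 25.0
t: 20.45
eef_pos: [0.5612, 0.1281, 0.0187]
ee_rot: [-3.142, 0.0, -1.79]
force: [0.6, -0.0, -1.7]
width: 0.0619
gripper_force: 25.0
```

```bash

python3 -m handwheel '[[[0,0,0,0,0,0,100],[0,0,0,0,0,0,60],[0,0,0,0,0,0,20],[0,0,0,0,0,0,20]]]'
python3 -m handwheel '[[[0,0,-0.3,0,0,0,20],[0,0,-1,0,0,0,20],[0,0,-1,0,0,0,20]]]'
python3 - <<'E'
from h import *
for n,p,b in[("top",(355.2,206.8),0),("side",(347,188.6),.42)]:
    print(n,least_squares(lambda v:(proj(n,[v[0],v[1],.068])-np.array(p)+.42-b)[0],(.51,-.1)).x.round(4))
n="side";p=np.array((347.7,187.8));print("side corr",least_squares(lambda v:(proj(n,[v[0],v[1],.068])-p)[0],(.51,-.1)).x.round(4))
E
python3 go.py .512 -.0945 .14 -3.36
```

```text
t: 20.95
eef_pos: [0.5613, 0.1282, 0.0188]
ee_rot: [-3.141, 0.0, -1.79]
force: [-0.0, 0.4, 0.4]
width: 0.0792
gripper_force: 0.0
t: 21.32
eef_pos: [0.5641, 0.1295, 0.1033]
ee_rot: [-3.135, 0.005, -1.789]
force: [0.6, 0.9, -1.5]
width: 0.0809
gripper_force: 0.0
top [ 0.5113 -0.0872]
side [ 0.5086 -0.0773]
side corr [ 0.5089 -0.0828]
t 21.32 shift [ 2.872  0.026 -0.474] turn [-2.000e-03  1.800e-02  3.141e+00]
```

```bash

python3 -m handwheel '[[[0.46,0,-0.2,0,0,0,60],[0.92,0,-0.2,0,0,0,60]]]' >/dev/null
python3 -m handwheel '[[[0.46,0,0,0,0,0,60],[0.92,0,0,0,0,0,60]]]' >/dev/null
python3 -m handwheel '[[[0.46,0,0,0,0,0,60],[0.92,0,0,0,0,0,60]]]' >/dev/null
python3 -m handwheel '[[[0,0,0,0,0,-0.785,60],[0,0,0,0,0,-0.785,60],[0,0,0,0,0,-0.785,60]]]' >/dev/null
python3 -m handwheel '[[[0,0,0,0,0,-0.785,60],[0,0,0,0,0,-0.785,60],[0,0,0,0,0,-0.785,60]]]' >/dev/null
python3 -m handwheel '[[[0,0,0,0,0,-0.785,60],[0,0,0,0,0,-0.785,60],[0,0,0,0,0,-0.785,60]]]' >/dev/null
python3 -m handwheel '[[[0,0,0,0,0,-0.785,60],[0,0,0,0,0,-0.785,60],[0,0,0,0,0,-0.785,60],[0,0,0,0,0,-0.785,60]]]'
python3 go.py .511 -.0865 .1 -.219
python3 - <<'E'
from look import *
p=np.array([.511,-.0865]);T=(.5112,-.0865,-.219)
g=place(T,[(.022*a,.006*b,.068) for a in(1,-1) for b in(1,-1)])
run("pics/c8.png",[("side",270,150,115,95,6)],[(q,(0,255,0)) for q in g])
E
```

```text
t: 23.7
eef_pos: [0.5131, -0.0873, 0.1147]
ee_rot: [3.142, 0.0, -0.227]
force: [0.0, 0.0, -1.0]
width: 0.0672
gripper_force: 0.0
t 23.7 shift [-0.028 -0.004  0.183] turn [ 0.     0.    -0.016]
```

View pics/c8.png

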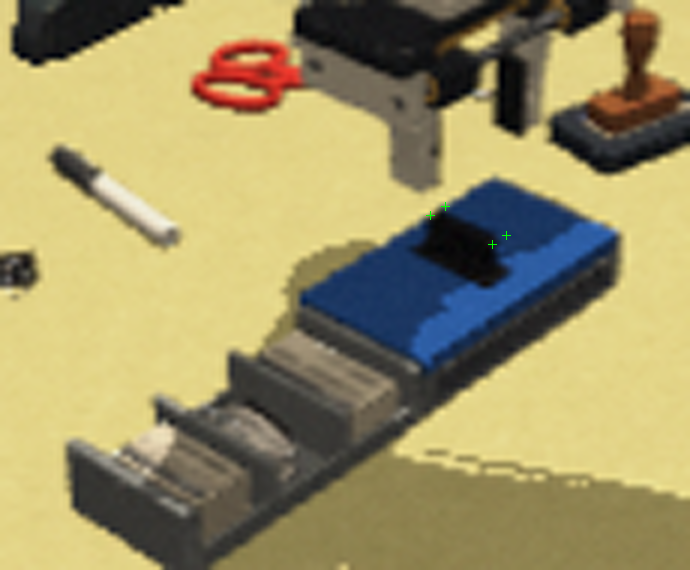

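The box lies flat in bay_c, below the rim (crop (185,480)). The lid bar (about (465,235)) matches the prediction and nothing stands above the rim. I'll pinch the bar.

```bash

python3 -m handwheel '[[[-0.028,0,0.4,0,0,0,60],[-0.028,0,0.7,0,0,-0.016,60],[-0.028,0,0.82,0,0,-0.016,60],[-0.028,0,0.82,0,0,-0.016,60]]]' 6
python3 -m handwheel '[[[0,0,0,0,0,0,180],[0,0,0,0,0,0,180],[0,0,0,0,0,0,220],[0,0,0,0,0,0,220],[0,0,0,0,0,0,255]]]' 6
python3 -m handwheel '[[[0,0,0,0,0,0,255],[0,0,0,0,0,0,255],[0,0,0,0,0,0,255]]]' 10
```

```text
t: 24.25
eef_pos: [0.5108, -0.0869, 0.0488]
ee_rot: [3.141, 0.001, -0.214]
force: [-0.3, -0.1, -0.8]
width: 0.0668
gripper_force: 0.0
t: 24.88
eef_pos: [0.511, -0.0869, 0.0492]
ee_rot: [-3.142, -0.0, -0.212]
force: [-0.8, -0.1, 0.1]
width: 0.0227
gripper_force: 0.0
t: 25.25
eef_pos: [0.511, -0.0869, 0.0491]
ee_rot: [3.142, 0.0, -0.212]
force: [-1.0, -1.0, 0.3]
width: 0.0116
gripper_force: 10.0
```

```bash

python3 -m handwheel '[[[0,-0.1,0,0,0,0,255],[0,-0.25,0,0,0,0,255],[0,-0.4,0,0,0,0,255],[0,-0.5,0,0,0,0,255],[0,-0.5,0,0,0,0,255]]]'
python3 -m handwheel '[[[0,-0.15,0,0,0,0,255],[0,-0.3,0,0,0,0,255],[0,-0.4,0,0,0,0,255],[0,-0.5,0,0,0,0,255],[0,-0.5,0,0,0,0,255]]]'
```

```text
t: 25.88
eef_pos: [0.5201, -0.0467, 0.0492]
ee_rot: [-3.141, -0.001, -0.211]
force: [3.4, 0.8, -1.5]
width: 0.0115
gripper_force: 10.0
t: 26.5
eef_pos: [0.5289, -0.008, 0.0492]
ee_rot: [-3.141, -0.002, -0.212]
force: [4.1, -0.4, -4.2]
width: 0.0116
gripper_force: 10.0
```

```bash

python3 -m handwheel '[[[0.015,-0.15,0,0,0,0.01,255],[0.015,-0.3,0,0,0,0.01,255],[0.015,-0.4,0,0,0,0.01,255],[0.02,-0.5,0,0,0,0.01,255],[0.02,-0.5,0,0,0,0.01,255]]]'
python3 -m handwheel '[[[0.01,-0.15,0,0,0,0,255],[0.01,-0.3,0,0,0,0,255],[0.01,-0.4,0,0,0,0,255],[0.01,-0.45,0,0,0,0,255],[0.01,-0.45,0,0,0,0,255]]]'
```

```text
t: 27.12
eef_pos: [0.5377, 0.0309, 0.0491]
ee_rot: [-3.141, 0.0, -0.217]
force: [-1.1, 1.6, 1.5]
width: 0.012
gripper_force: 10.0
t: 27.75
eef_pos: [0.5457, 0.0657, 0.0491]
ee_rot: [3.141, 0.001, -0.217]
force: [-3.9, 2.5, 4.9]
width: 0.0118
gripper_force: 10.0
```

```bash

python3 -m handwheel '[[[-0.01,-0.07,0,0,0,0,255],[-0.01,-0.14,0,0,0,0,255],[-0.01,-0.2,0,0,0,0,255],[-0.01,-0.24,0,0,0,0,255],[-0.01,-0.24,0,0,0,0,255]]]'
python3 -m handwheel '[[[0,-0.01,0,0,0,0,255],[0,-0.02,0,0,0,0,255],[0,-0.02,0,0,0,0,255]]]'
```

```text
t: 28.38
eef_pos: [0.5488, 0.0805, 0.049]
ee_rot: [3.136, 0.002, -0.217]
force: [3.2, -21.9, 4.7]
width: 0.0222
gripper_force: 10.0
t: 28.75
eef_pos: [0.549, 0.0818, 0.049]
ee_rot: [3.136, 0.002, -0.217]
force: [3.5, -20.5, 5.8]
width: 0.0251
gripper_force: 10.0
```

```bash

python3 -m handwheel '[[[0,0.04,0,0,0,0,255],[0,0.07,0,0,0,0,255],[0,0.07,0,0,0,0,255]]]'
python3 -m handwheel '[[[0,0,0,0,0,0,200],[0,0,0,0,0,0,150],[0,0,0,0,0,0,130]]]'
```

```text
t: 29.12
eef_pos: [0.5478, 0.0762, 0.049]
ee_rot: [3.136, 0.002, -0.218]
force: [2.3, -21.4, 4.6]
width: 0.0139
gripper_force: 10.0
t: 29.5
eef_pos: [0.5489, 0.0805, 0.0489]
ee_rot: [-3.141, 0.0, -0.217]
force: [0.5, 0.6, -0.0]
width: 0.0333
gripper_force: 0.0
```

```bash

python3 -m handwheel '[[[0,0,-0.4,0,0,0,60],[0,0,-1,0,0,0,60],[0,0,-1,0,0,0,60]]]'
python3 -m handwheel '[[[0,-0.5,-0.5,0,0,0,60],[0,-1,-0.5,0,0,0,60]]]' >/dev/null
python3 -m handwheel '[[[0,-0.5,0,0,0,0,60],[0,-1,0,0,0,0,60]]]' >/dev/null
python3 -m handwheel '[[[0,-0.5,0,0,0,0,60],[0,-1,0,0,0,0,60]]]' >/dev/null
python3 -m handwheel '[[[0,-0.5,0,0,0,0,60],[0,-1,0,0,0,0,60],[0,-1,0,0,0,0,60]]]'
python3 - <<'E'
from h import *
import cv2
f=cams.grab_frame("top");cv2.imwrite("pics/t9.png",f);cv2.imwrite("pics/s9.png",cams.grab_frame("side"))
for n,k in(("top","t"),("side","s")):
  for fn in(("pics/%s0.png"%n),("pics/%s9.png"%k)):
    im=cv2.imread(fn);b=cv2.cvtColor(im,cv2.COLOR_BGR2HSV);m=cv2.inRange(b,(102,120,50),(125,255,255));m[:150]=0;m[260:]=0;m[:,:250]=0;m[:,400:]=0
    c=max(cv2.findContours(m,0,2)[0],key=cv2.contourArea);print(fn,cv2.contourArea(c),np.round(cv2.boxPoints(cv2.minAreaRect(c)),1).tolist())
E
```

```text
t: 29.88
eef_pos: [0.5514, 0.0817, 0.1329]
ee_rot: [-3.137, -0.006, -0.216]
force: [-0.4, 0.0, -0.5]
width: 0.0629
gripper_force: 0.0
t: 31.0
eef_pos: [0.6172, 0.3954, 0.1667]
ee_rot: [3.14, 0.001, -0.215]
force: [-0.4, 0.1, -1.1]
width: 0.0671
gripper_force: 0.0
pics/top0.png 1447.5 [[324.8999938964844, 215.0], [330.29998779296875, 187.6999969482422], [384.1000061035156, 198.1999969482422], [378.70001220703125, 225.5]]
pics/t9.png 1447.0 [[269.6000061035156, 203.89999389648438], [275.1000061035156, 176.60000610351562], [328.70001220703125, 187.3000030517578], [323.29998779296875, 214.6999969482422]]
pics/side0.png 665.0 [[319.5, 199.3000030517578], [360.6000061035156, 171.89999389648438], [372.8999938964844, 190.39999389648438], [331.79998779296875, 217.8000030517578]]
pics/s9.png 857.0 [[282.0, 222.0], [327.0, 192.0], [340.3999938964844, 212.10000610351562], [295.3999938964844, 242.10000610351562]]
```

```bash
python3 - <<'E'
from h import *
def bp(p,z): return least_squares(lambda v:(proj("top",[v[0],v[1],z])-np.array(p))[0],(.5,0)).x
A=[(324.9,215),(330.3,187.7),(384.1,198.2),(378.7,225.5)];B=[(269.6,203.9),(275.1,176.6),(328.7,187.3),(323.3,214.7)]
a=np.array([bp(p,.0435) for p in A]);b=np.array([bp(p,.0435) for p in B])
d=b-a;print(np.linalg.norm(d,axis=1).round(4),np.linalg.norm(d.mean(0)).round(4),"len",np.linalg.norm(a[1]-a[2]),np.linalg.norm(b[1]-b[2]))
print("left end mid",b[:2].mean(0),"expected stop corners px 273.8,177 / 268.3,204.5 -> ",(bp((273.4,176.6),.043)+bp((267.9,204.1),.043))/2)
E
python3 - <<'E'
import cv2,numpy as np
o=[]
for fn,x,y,w,h in(("pics/t9.png",262,170,75,55),("pics/s9.png",275,180,75,70)):
    im=cv2.imread(""+fn); print(fn)
    # profile along lid axis across its left end
    if "t9" in fn:
        for s in range(-9,6): 
            p=np.array([272.3,190.2])+s*np.array([.98,.2]);print(s,cv2.getRectSubPix(im,(1,1),(float(p[0]),float(p[1])))[0,0].tolist())
E
```

```text
[0.1674 0.1684 0.168  0.1666] 0.1676 len 0.16311303896107404 0.16349965236322286
left end mid [0.56821545 0.15357327] expected stop corners px 273.8,177 / 268.3,204.5 ->  [0.56811721 0.15869472]
pics/t9.png
-9 [131, 186, 202]
-8 [130, 186, 202]
-7 [130, 185, 201]
-6 [129, 185, 200]
-5 [128, 183, 198]
-4 [127, 177, 191]
-3 [126, 162, 173]
-2 [127, 141, 146]
-1 [133, 121, 115]
0 [144, 106, 84]
1 [156, 103, 67]
2 [160, 104, 65]
3 [161, 105, 66]
4 [161, 105, 65]
5 [161, 104, 65]
pics/s9.png
```

```bash
python3 -c "
from station import arm
print(arm.job_done())"
```

```text
the job is handed in; nothing more can be done
None
```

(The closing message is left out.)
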